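Turn a half-sprayed sample panel end for end in its masking jig

ROBOT

A 6-joint arm with a two-finger parallel gripper is mounted at the origin on the work surface. World frame = base frame: x ahead of the robot, y to its left, z up, the work surface at z = 0. Lengths are in m, angles in rad, forces in N, time in s.
With the tool pointing down it reaches from about 0.3 to 0.95 m from the base axis. Payload 3.1 kg.
Tool frame: the origin (TCP) lies at the very end of the fingers, on their centre line; the grasp point (between the pads) lies 19 mm behind it (ctrl.tcp_to_grasp is the distance from the TCP to the grasp point, in m); z points along the fingers, y is the line along which they close (so a half turn about z gives the same grasp; the last joint's range is limited). The gripper opens to 85 mm and grips with 20 to 120 N. Pads are 22 mm wide; open, the fingers measure 114 mm over their backs; the gripper's body (76 mm by 85 mm) begins 54 mm behind the grasp point. The pads swing forward as they close: fully open they stand 13 mm farther back than shut.
Start: joints at [1.131, 0.308, 1.634, -0, 1.2, -0.07], TCP at [0.226, 0.583, 0.231] pointing down, gripper open.
Joint ranges: [-3.06, 3.06], [-0.79, 1.96], [0.05, 2.63], [-1.19, 4.34], [0.05, 2.64], [-2.94, 2.94]. Speed limits (rad/s): [2.79, 2.79, 3.14, 3.14, 3.14, 3.14].

INTERFACE

Orientations are given as a rotation vector (axis times angle).
In Python, from plant import get_obs, cams, job_done, ctrl gives the robot as it stands.
- The arm moves only by the shell command python3 -m handwheel 'ROWS'. ROWS is a JSON object of lists of equal length, an entry for each row: "delta_pos": the shift along the tool's x, y, z in mm, a list of three; "delta_rot": the turn, a rotation vector about the tool's x, y, z in rad, a list of three; "gripper": the opening, from -1 (shut) to 1 (fully open). A call has 1 to 12 rows; each row is the pose to reach, as a shift and turn from the pose commanded when the call began, along the tool's axes at that moment; what a row does not reach only later rows make up. A row lasts 1/12 s, in which the tool goes at most 41.7 mm and 7.16 degrees, less where a joint would pass 70% of its speed; a pose out of reach is approached as far as the arm can. A call with a gripper value outside its range is refused whole. The fingers move at their own pace and stop on an object; the grip force is fixed at half the most. Time passes only in rows, so rows that repeat a pose let the fingers close. It gives the time, the measured TCP pose, the force, the opening and the grip force at its end, in the units of the state.
- get_obs(): the state, without advancing time (a new reading comes with each control period).
- cams.get_image(name): name is "scene" or "top" or "wrist"; returns a dict with "color" (420x560x3 uint8, blue, green, red), "camera_matrix" (3x3 intrinsics, pixels), "eye" and "rotation" of the camera in the world; the wrist camera has in their place "T_tool_cam" (4x4, takes a point from camera to tool coordinates, whose origin is the TCP and whose axes are the flange's). Camera axes: x right, y down, z forward; pixel columns grow to the right and rows downward; lengths in m; the calibration is good to about 2 mm. A picture is of the moment at which its call begins: read the wrist's pose just before it. There is no depth.
- job_done(): hands the job in; it is judged then, once.
The state is a dict: "time": time; "q": joint angles; "qvel": joint speeds; "joint_efforts": joint torques, N m; "ee_pos": TCP position; "tcp_rot": TCP orientation; "ft_force": force on the tool from outside, world axes, zero at the start; "ft_torque": the same for the moment, N m; "grip_width": finger opening in m; "grip_force": force on a finger pad.
Only numpy, scipy, OpenCV 4.12 (cv2) and the standard library are available. Lean on these libraries where they do the work, as an engineer would, in place of code of your own. Each camera call takes 0.05 s, during which the arm holds its last target. There are 200 camera calls.

TASK

The exposed end of the sample panel in the masking jig has been sprayed blue. Swing the mask up, turn the panel end for end, keeping the same face up, so that its bare white end is out and its blue end is under the mask, lay it flat on the bed between the rails and fully home against the end stop, let go of it, then close the mask right down. Leave the other things on the bench where they stand.

Things in the scene. Friction and masses are not known exactly. Their poses are not given: they have to be found in the camera images.
- jig: Masking jig fixed to the bench; its place and yaw differ each time. Origin: under the middle of the panel's place, at bench height; z up; -x points out of its open front, +x to the hinge, y along the hinge line. Wooden base board 12 mm high, x -90 to +110 mm, 130 mm wide. On it an aluminium bed, top 40 mm above the bench (see seat, stop).
- seat (a point): On the bed's top at jig x = 0, y = 0, 40 mm above the bench. The bed is here a tongue 36 mm wide (jig x -55 to +30 mm): a panel on it overhangs 7 mm at each side, so fingers can reach down beside it. Behind it the bed is 84 mm wide (x +30 to +88 mm) and carries the rails and the stop. A panel lying home has its centre at jig x = +2 mm, y = 0.
- stop (a point): Middle of the face of the black end stop, jig x = +77 mm, on the bed's top. Two black side rails run in front of it, jig x +32 to +76 mm, inner faces 54 mm apart (y = +-27 mm). Stop and rails are 6.5 mm high (tops 46.5 mm above the bench).
- mask (a joint): Angle of the orange mask plate (90 x 92 x 4 mm): 0 = right down, level, 1 mm above the panel, hiding its inner half; grows as its front edge swings up and back; stops at 1.9 rad, leaning back past upright. Starts down or slightly raised (0 to 0.25 rad). The hinge is stiff (0.13 N m friction, about 2 N at the lift bar): the mask stays at any angle.
- hinge (a point): Middle of the mask's hinge line, jig x = +92 mm, y = 0, 50 mm above the bench; the line runs along the jig's y.
- bar_left (a point): Grip point on the left arm (jig +y) of the mask's lift bar: round steel, 12 mm thick, along the jig's y over the mask's front edge, 204 mm long, standing out 56 mm past the plate at each side, with nothing but the base board's edge below. The point is on the bar's axis, 78 mm from its middle, 81 mm from the hinge line; with the mask down it is at jig x = +12 mm, 61 mm above the bench.
- bar_right (a point): The same point on the right arm (jig -y) of the lift bar.
- panel: Sample panel, loose, rigid, white, 150 x 50 x 6 mm, 50 to 100 g. Origin: centre of its underside; x along its length, +x to the bare white end, -x to the end sprayed blue; z up. At the start it lies in the jig with the blue end out (its x axis along the jig's +x).
- bare_end (a point): Middle of the panel's bare white end face (+75 mm along its x), 3 mm above its underside.
- blue_end (a point): Middle of the panel's blue end face (-75 mm along its x), 3 mm above its underside.
- bottle_blue: Bystander: paint bottle, aluminium, blue cap, 48 mm diameter, 138 mm tall. Origin: centre of its underside.
- bottle_yellow: Bystander: paint bottle, aluminium, yellow cap, 48 mm diameter, 138 mm tall. Origin: centre of its underside.
- bottle_green: Bystander: paint bottle, aluminium, green cap, 48 mm diameter, 138 mm tall. Origin: centre of its underside.
- tape: Bystander: roll of cream masking tape lying flat, 104 mm diameter, 24 mm high. Origin: centre of its underside.
- jar: Bystander: small white jar with a red lid, 60 mm diameter, 55 mm tall. Origin: centre of its underside.
- knife: Bystander: orange craft knife lying on the bench, about 140 mm long, 11 mm thick. Origin: near its middle, on the bench.

How it is judged:
On the way, in this order (a step that is already met when the one before it is completed fails the run):
1. the mask has been swung up past 0.9 rad with the panel still lying blue end out (value of joint mask above 0.9 rad and x of blue_end in the frame of jig below -0.06 m), for 0.2 s.
2. with the mask up, the panel lies reversed in the jig, home and let go (value of joint mask above 0.6 rad and horizontal distance between panel and seat below 0.005 m and x of bare_end in the frame of jig below -0.069 m and x of blue_end in the frame of jig above 0.0725 m and y of bare_end in the frame of jig between -0.006 and 0.006 m and z of panel in the frame of jig between 0.037 and 0.0425 m and angle between panel's own z axis and vertical below 0.06 rad and linear speed of panel below 0.02 m/s and contact force between panel and the fingers below 0.1 N), for 0.2 s.
At the end, for the whole second after the job is handed in: Mask right down (under 0.05 rad). Panel let go, at rest, flat on the bed (tilt under 0.06 rad), same face up, bare end out, blue end under the mask within 4.5 mm of the end stop; centre within 5 mm of the seat point, bare end within 6 mm of the jig's middle line (value of joint mask below 0.05 rad and horizontal distance between panel and seat below 0.005 m and x of bare_end in the frame of jig below -0.069 m and x of blue_end in the frame of jig above 0.0725 m and y of bare_end in the frame of jig between -0.006 and 0.006 m and z of panel in the frame of jig between 0.037 and 0.0425 m and angle between panel's own z axis and vertical below 0.06 rad and linear speed of panel below 0.02 m/s and contact force between panel and the fingers below 0.1 N); the robot touches nothing.
It fails at once if the panel is turned over or tipped past 1.2 rad (angle between panel's own z axis and vertical above 1.2 rad).
It fails at once if a bystander (bottle, tape, jar or knife) is moved over 30 mm or tipped ((distance of bottle_blue from where it was at the start of the episode above 0.03 m or angle between bottle_blue's own z axis and vertical above 0.4 rad) or (distance of bottle_yellow from where it was at the start of the episode above 0.03 m or angle between bottle_yellow's own z axis and vertical above 0.4 rad) or (distance of bottle_green from where it was at the start of the episode above 0.03 m or angle between bottle_green's own z axis and vertical above 0.4 rad) or distance of tape from where it was at the start of the episode above 0.03 m or distance of jar from where it was at the start of the episode above 0.03 m or distance of knife from where it was at the start of the episode above 0.03 m).
It also fails if it takes over 72 s, if anything falls off the work surface, if the arm or the gripper's body presses on something with over 40 N, if the wrist force passes 120 N, or if a joint passes its speed limit or range.

## Working session

There is one attempt and no reset: what is moved stays moved. The work goes in short steps, Python scripts to look and compute and a shell command to move; the robot and the scene stay as the last step left them, time stands still between calls to the robot, and variables do not carry over. Pictures are saved under pics/ and viewed, at most 10 in all, crops included, and the job is handed in when it is done.

```bash
mkdir -p pics; ls
python3 - <<'E'
from plant import get_obs,cams,ctrl
import cv2,numpy as np
o=get_obs();print(o,ctrl.tcp_to_grasp)
for n in("scene","top"):
    i=cams.get_image(n);cv2.imwrite(f"pics/{n}0.png",i["color"]);print(n,i["camera_matrix"],i["eye"],i["rotation"])
    np.savez(f"pics/{n}0.npz",**i)
E
```

```text
pics
{'time': 0.0, 'q': array([ 1.13128694e+00,  3.09041094e-01,  1.63519384e+00, -1.08157491e-05,
        1.19969955e+00, -6.96757910e-02]), 'qvel': array([ 0.00038665, -0.00112105, -0.0013536 , -0.00081636,  0.00180421,
        0.00048902]), 'joint_efforts': array([-1.70881445e-03, -4.15259600e+01, -2.76657701e+01, -2.67190189e-04,
        1.01720952e-02,  7.24928043e-06]), 'ee_pos': array([0.22557383, 0.58198546, 0.23002114]), 'tcp_rot': array([-0.57751506, -3.08746237,  0.00356329]), 'ft_force': array([ 0.54824897,  0.03470076, -0.12328845]), 'ft_torque': array([-0.03889067,  0.03940732, -0.02598965]), 'grip_force': 0.0, 'grip_width': 0.08565452777829698} 0.0187
scene [[441.09437297   0.         283.93985517]
 [  0.         441.09437297 200.36580497]
 [  0.           0.           1.        ]] [0.91279657 0.50679612 1.02152424] [-0.9704451  -2.72641402  0.72856572]
top [[485.01001228   0.         281.31398413]
 [  0.         485.01001228 203.26090476]
 [  0.           0.           1.        ]] [0.48560788 0.04228184 0.98692363] [-2.16896295  2.14483899 -0.07327541]
```

View pics/top0.png

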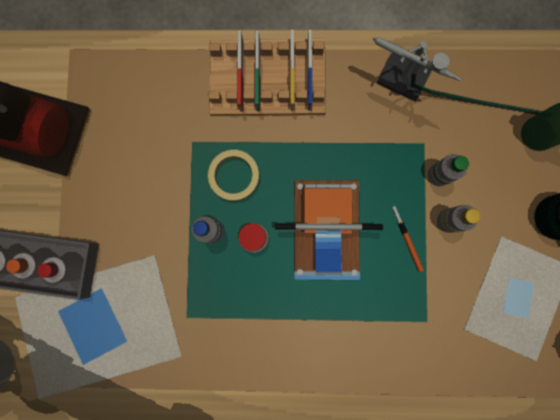

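View pics/scene0.png

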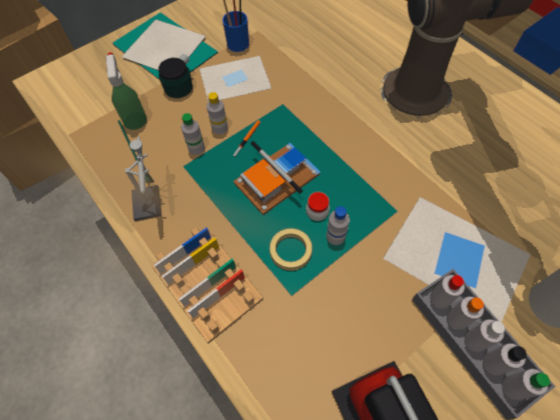

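The top view shows the jig around (327,230) with its open front towards the robot (image bottom). The blue end is out at (328,252) and the bar runs from (276,226) to (382,228). The jar is left of the bar and the knife right of it. The scene view agrees. Next I measure the jig.

```bash
cat > h.py <<'E'
import numpy as np,cv2
from scipy.spatial.transform import Rotation as R
def ray(i,uv,z,eye=None,rot=None):
    eye=i["eye"] if eye is None else eye
    M=R.from_rotvec(np.array(i["rotation"])).as_matrix() if rot is None else rot
    p=np.atleast_2d(uv); K=i["camera_matrix"]
    d=np.c_[(p-[K[0,2],K[1,2]])/[K[0,0],K[1,1]],np.ones(len(p))]@M.T
    return eye+d*((z-eye[2])/d[:,2])[:,None]
def wrist():
    from plant import get_obs,cams
    o=get_obs();i=cams.get_image("wrist")
    T=np.eye(4);T[:3,:3]=R.from_rotvec(o["tcp_rot"]).as_matrix();T[:3,3]=o["ee_pos"]
    C=T@i["T_tool_cam"];return i,C[:3,3],C[:3,:3],o
def blob(img,lo,hi,box=None):
    h=cv2.cvtColor(img,cv2.COLOR_BGR2HSV);m=cv2.inRange(h,lo,hi)
    if box: k=np.zeros_like(m);x0,y0,x1,y1=box;k[y0:y1,x0:x1]=1;m*=k
    m=cv2.morphologyEx(m,cv2.MORPH_OPEN,np.ones((2,2),np.uint8))
    c,_=cv2.findContours(m,0,cv2.CHAIN_APPROX_NONE)
    return max(c,key=cv2.contourArea),m
E
python3 - <<'E'
from h import *
i=dict(np.load("pics/top0.npz"))
im=i["color"];h=cv2.cvtColor(im,cv2.COLOR_BGR2HSV)
for n,u,v in[("plate",328,205),("plate2",328,216),("blue",328,262),("lblue",328,237),("board",301,255),("front",327,276),("bar",350,227),("barend",378,228),("green",270,280)]:print(n,h[v,u])
cv2.imwrite("pics/c0.png",cv2.resize(im[165:295,260:440],None,fx=4.4,fy=4.4,interpolation=2))
i=dict(np.load("pics/scene0.npz"))
cv2.imwrite("pics/s0.png",cv2.resize(i["color"][130:230,210:340],None,fx=6,fy=6,interpolation=2))
E
```

```text
plate [ 11 187 161]
plate2 [ 11 174 158]
blue [108 184 130]
lblue [102  87 165]
board [ 12 151 105]
front [103 121 160]
bar [ 38  16 131]
barend [83 54 19]
green [ 82 153  85]
```

View pics/c0.png

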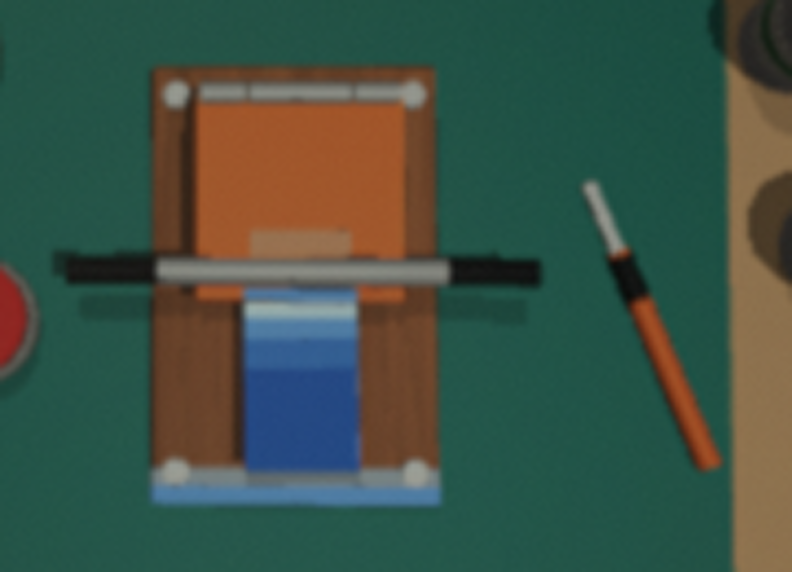

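The crop shows the board corners at crop px (152,68), (437,68), (152,503), (440,503). The panel's front corners are at (245,471), (360,471) and the bar ends at (66,270), (541,272). The bar appears about level with the mask nearly down.

Run:
```python
from h import *
i=dict(np.load("pics/top0.npz"))
f=lambda p,z:ray(i,np.array(p)/4.4+[260-.4,165-.4],z)
b=f([(152,68),(437,68),(152,503),(440,503)],.012);print(b)
bk=(b[0]+b[1])/2;fr=(b[2]+b[3])/2;d=bk-fr;L=np.linalg.norm(d);e=d/L
lat=(b[0]-b[1])+(b[2]-b[3]);yaw=np.arctan2(e[1],e[0]);yaw2=np.arctan2(-lat[0],lat[1])
o=(bk+fr)/2-e*.01;print("L",L,"yaw",yaw,yaw2,"origin",o)
p=f([(245,471),(360,471)],.046);print("panel front",p.mean(0),"pred",o-e*.073)
for z in(.061,.07,.08):
    q=f([(66,270),(541,272)],z);print(z,q.mean(0),np.linalg.norm(q[0]-q[1]),"jigx",(q.mean(0)-o)@e)
```

```text
[[ 0.62871076  0.0466729   0.012     ]
 [ 0.62979848 -0.08416038  0.012     ]
 [ 0.43023787  0.04468095  0.012     ]
 [ 0.43209007 -0.08491831  0.012     ]]
L 0.19809542227145427 yaw 0.006940864513815497 0.011288134269500677 origin [ 0.52020954 -0.01950062  0.012     ]
panel front [ 0.44691075 -0.02082438  0.046     ] pred [ 0.44721129 -0.0200073   0.012     ]
0.061 [ 0.53334497 -0.01965965  0.061     ] 0.2051291383150411 jigx 0.01313401923953232
0.07 [ 0.53288097 -0.01905758  0.07      ] 0.2031352781394139 jigx 0.012674203543470913
0.08 [ 0.53236541 -0.01838861  0.08      ] 0.2009198779442726 jigx 0.012163297214513792
```

```bash
cat >> h.py <<'E'
O=np.array([.5202,-.0197,0]);YAW=.009
def W(x,y,z): c,s=np.cos(YAW),np.sin(YAW);return O+[c*x-s*y,s*x+c*y,z]
def go(jig,head=None):
    "delta from measured pose to TCP jig xyz (m), tool down with tool-y heading head (jig frame)"
    from plant import get_obs
    o=get_obs();r=R.from_rotvec(o["tcp_rot"]);d=r.inv().apply(W(*jig)-o["ee_pos"])*1e3
    print("dpos",d.round(1))
    if head is not None:
        a=head+YAW;y=np.array([np.cos(a),np.sin(a),0]);z=np.array([0,0,-1.])
        t=R.from_matrix(np.c_[np.cross(y,z),y,z]);print("drot",(r.inv()*t).as_rotvec().round(3))
def st():
    from plant import get_obs
    o=get_obs();c,s=np.cos(YAW),np.sin(YAW);d=o["ee_pos"]-O
    y=R.from_rotvec(o["tcp_rot"]).as_matrix()
    print("t",round(o["time"],2),"jig",(np.array([c*d[0]+s*d[1],-s*d[0]+c*d[1],d[2]])*1e3).round(1),"head",round(np.arctan2(y[1,1],y[0,1])-YAW,3),"tilt",y[:2,2].round(3),"q",o["q"].round(2),"F",o["ft_force"].round(1),"w",round(o["grip_width"],4),"g",round(o["grip_force"],1))
E
python3 -c "
from h import *
go((.0125,-.078,.2),0)"
```

```text
dpos [-532.6 -522.4   31.2]
drot [-2.000e-03  1.000e-03  1.192e+00]
```

```bash
python3 -m handwheel '{"delta_pos":[[-340,-334,20],[-340,-334,20],[-340,-334,20],[-340,-334,20],[-340,-334,20],[-340,-334,20],[-340,-334,20],[-340,-334,20],[-340,-334,20],[-340,-334,20],[-340,-334,20],[-340,-334,20]],"delta_rot":[[0,0,1.19],[0,0,1.19],[0,0,1.19],[0,0,1.19],[0,0,1.19],[0,0,1.19],[0,0,1.19],[0,0,1.19],[0,0,1.19],[0,0,1.19],[0,0,1.19],[0,0,1.19]],"gripper":[0.3,0.3,0.3,0.3,0.3,0.3,0.3,0.3,0.3,0.3,0.3,0.3]}'; python3 -c "
from h import *
st();go((.0125,-.078,.15),0)"
```

```text
time: 1.1
ee_pos: [0.4231, 0.1446, 0.2109]
tcp_rot: [2.211, 2.229, -0.002]
ft_force: [0.9, 0.8, -0.0]
grip_width: 0.0554
grip_force: 0.0
t 1.1 jig [-95.6 165.1 210.9] head -0.001 tilt [ 0.    -0.002] q [ 0.23 -0.02  2.05 -0.    1.11  0.23] F [ 0.9  0.8 -0. ] w 0.0554 g 0.0
dpos [-242.9  108.3   61.4]
drot [ 0.     0.002 -0.001]
```

```bash
python3 -m handwheel '{"delta_pos":[[-243,108,60],[-243,108,60],[-243,108,60],[-243,108,60],[-243,108,60],[-243,108,60],[-243,108,60],[-243,108,60],[-243,108,60],[-243,108,60]],"delta_rot":[[0,0,0],[0,0,0],[0,0,0],[0,0,0],[0,0,0],[0,0,0],[0,0,0],[0,0,0],[0,0,0],[0,0,0]],"gripper":[0.3,0.3,0.3,0.3,0.3,0.3,0.3,0.3,0.3,0.3]}'
python3 - <<'E'
from h import *
st();i,e,m,o=wrist();cv2.imwrite("pics/w1.png",i["color"]);np.savez("pics/w1.npz",K=i["camera_matrix"],e=e,m=m);st()
go((.0125,-.078,.045),0)
E
```

```text
time: 1.93
ee_pos: [0.532, -0.0927, 0.1508]
tcp_rot: [-2.208, -2.232, 0.001]
ft_force: [0.8, -0.2, 0.7]
grip_width: 0.0554
grip_force: 0.0
t 1.93 jig [ 11.1 -73.1 150.8] head 0.002 tilt [-0.002  0.001] q [-0.25  0.24  1.9   0.    1.   -0.26] F [ 0.8 -0.2  0.7] w 0.0554 g 0.0
t 1.98 jig [ 11.2 -72.7 151. ] head 0.003 tilt [-0.001  0.001] q [-0.25  0.24  1.9   0.    1.   -0.26] F [0.5 0.5 0.3] w 0.0556 g 0.0
dpos [ -5.4   1.4 106. ]
drot [-0.001 -0.001  0.003]
```

View pics/w1.png

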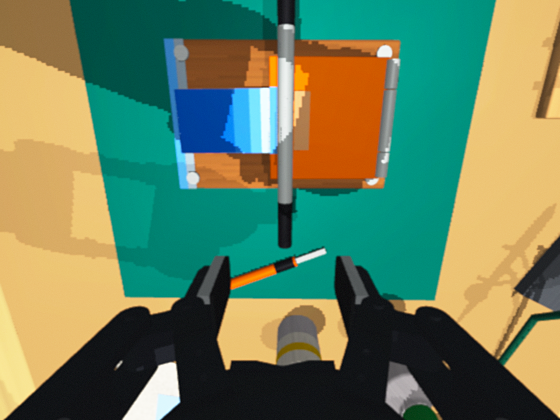

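The wrist view shows the bar from (286,0) to its right end at (285,247), with the knife beyond that end. I check that against the calibration.

Run:
```python
from h import *
d=np.load("pics/w1.npz");i={"camera_matrix":d["K"]}
def J(uv,z):
    p=ray(i,uv,z,d["e"],d["m"])-O;c,s=np.cos(YAW),np.sin(YAW);return (np.c_[c*p[:,0]+s*p[:,1],-s*p[:,0]+c*p[:,1],p[:,2]]*1e3).round(1)
print("board FL,FR,BR,BL",J([(165,39),(180,189),(384,189),(400,40)],.012))
print("panel",J([(175,89),(181,153)],.046))
for z in(.055,.061,.07,.08):print("bar",J([(285,246),(286,202),(286,30)],z))
```

```text
board FL,FR,BR,BL [[-89.1  63.7  12. ]
 [-90.5 -66.8  12. ]
 [109.7 -66.4  12. ]
 [108.8  63.2  12. ]]
panel [[-73.6  22.6  46. ]
 [-74.2 -26.8  46. ]]
bar [[  12.5 -107.4   55. ]
 [  13.2  -66.5   55. ]
 [  12.4   61.    55. ]]
bar [[  12.5 -104.5   61. ]
 [  13.1  -64.6   61. ]
 [  12.4   59.7   61. ]]
bar [[  12.4 -100.1   70. ]
 [  13.   -61.7   70. ]
 [  12.3   57.7   70. ]]
bar [[ 12.3 -95.2  80. ]
 [ 12.9 -58.6  80. ]
 [ 12.2  55.5  80. ]]
```

```bash
sed -i 's/-.0197,0/-.0208,0/' h.py; python3 -m handwheel '{"delta_pos":[[-5,1,40],[-5,1,80],[-5,1,106],[-5,1,106],[-5,1,106],[-5,1,106],[-5,1,106],[-5,1,106],[-5,1,106],[-5,1,106],[-5,1,106]],"delta_rot":[[0,0,0],[0,0,0],[0,0,0],[0,0,0],[0,0,0],[0,0,0],[0,0,0],[0,0,0],[0,0,0],[0,0,0],[0,0,0]],"gripper":[0.3,0.3,0.3,0.3,0.3,-1,-1,-1,-1,-1,-1]}'; python3 -c "
from h import *
st()
a0=.137
for a in np.arange(0,1.76,.15):print(round(a,2),(np.array([-.081*np.cos(a+a0),.081*np.sin(a+a0)])-[-.081*np.cos(a0),.081*np.sin(a0)]).round(4)*1e3)"
```

```text
time: 2.9
ee_pos: [0.5337, -0.0986, 0.0461]
tcp_rot: [2.209, 2.234, -0.001]
ft_force: [-2.6, -1.1, 2.6]
grip_width: 0.0093
grip_force: 58.5
t 2.9 jig [ 12.8 -77.9  46.1] head 0.002 tilt [-0. -0.] q [-0.26  0.4   1.94 -0.    0.8  -0.27] F [-2.6 -1.1  2.6] w 0.0093 g 58.5
0.0 [0. 0.]
0.15 [ 2.6 11.9]
0.3 [ 6.9 23.2]
0.45 [12.8 33.8]
0.6 [20.3 43.4]
0.75 [29.1 51.7]
0.9 [39.  58.7]
1.05 [49.9 64. ]
1.2 [61.5 67.7]
1.35 [73.5 69.7]
1.5 [85.6 69.8]
1.65 [97.6 68.1]
```

```bash
python3 -m handwheel '{"delta_pos":[[0,1,-6],[0,2.6,-12],[0,4.5,-17.5],[0,7,-23],[0,10,-28.5],[0,13,-34],[0,16.5,-39],[0,20,-43.5],[0,24.5,-48],[0,29,-52],[0,29,-52]],"delta_rot":[[0,0,0],[0,0,0],[0,0,0],[0,0,0],[0,0,0],[0,0,0],[0,0,0],[0,0,0],[0,0,0],[0,0,0],[0,0,0]],"gripper":[-1,-1,-1,-1,-1,-1,-1,-1,-1,-1,-1]}'; python3 -c "
from h import *
st()"
```

```text
time: 3.82
ee_pos: [0.5596, -0.0984, 0.0983]
tcp_rot: [-2.203, -2.23, 0.011]
ft_force: [-12.3, -2.8, 7.9]
grip_width: 0.0091
grip_force: 58.6
t 3.82 jig [ 38.7 -77.9  98.3] head 0.003 tilt [-0.01 -0.  ] q [-0.25  0.37  1.85 -0.    0.93 -0.26] F [-12.3  -2.8   7.9] w 0.0091 g 58.6
```

```bash
python3 -m handwheel '{"delta_pos":[[0,5,-4],[0,10,-7],[0,15,-10],[0,20,-12],[0,26,-14.5],[0,32,-16],[0,38,-17],[0,44,-18],[0,50,-18],[0,56,-18],[0,62,-17.5],[0,62,-17.5]],"delta_rot":[[0,0,0],[0,0,0],[0,0,0],[0,0,0],[0,0,0],[0,0,0],[0,0,0],[0,0,0],[0,0,0],[0,0,0],[0,0,0],[0,0,0]],"gripper":[-1,-1,-1,-1,-1,-1,-1,-1,-1,-1,-1,-1]}'; python3 -c "
from h import *
st()"
```

```text
time: 4.82
ee_pos: [0.6261, -0.0979, 0.1173]
tcp_rot: [2.208, 2.233, -0.0]
ft_force: [-3.6, -2.1, 4.8]
grip_width: 0.009
grip_force: 61.5
t 4.82 jig [105.2 -78.  117.3] head 0.002 tilt [ 0.001 -0.001] q [-0.22  0.45  1.69 -0.    1.   -0.23] F [-3.6 -2.1  4.8] w 0.009 g 61.5
```

```bash
python3 -m handwheel '{"delta_pos":[[0,0,0],[0,0,0],[0,0,0],[0,0,-40],[0,0,-80],[0,-15,-100],[30,-50,-100],[60,-80,-100],[78,-102,-100],[78,-102,-100],[78,-102,-100],[78,-102,-100]],"delta_rot":[[0,0,0],[0,0,0],[0,0,0],[0,0,0],[0,0,0],[0,0,0.5],[0,0,1.57],[0,0,1.57],[0,0,1.57],[0,0,1.57],[0,0,1.57],[0,0,1.57]],"gripper":[0.3,0.3,0.3,0.3,0.3,0.3,1,1,1,1,1,1]}'
python3 - <<'E'
from h import *
st();go((.002,0,.13),-1.5708)
E
```

```text
time: 5.82
ee_pos: [0.5219, -0.0194, 0.2153]
tcp_rot: [2.95, 1.08, 0.003]
ft_force: [-0.0, -0.1, -0.3]
grip_width: 0.0856
grip_force: 0.0
t 5.82 jig [  1.7   1.4 215.3] head -0.878 tilt [0.002 0.001] q [-0.12  0.13  1.89  0.    1.12  0.75] F [-0.  -0.1 -0.3] w 0.0856 g 0.0
dpos [-0.8  1.2 85.3]
drot [ 0.    -0.002  0.693]
```

```bash
python3 -m handwheel '{"delta_pos":[[-1,1,10],[-1,1,10],[-1,1,10],[-1,1,10],[-1,1,10],[-1,1,10],[-1,1,10],[-1,1,10]],"delta_rot":[[0,0,0.693],[0,0,0.693],[0,0,0.693],[0,0,0.693],[0,0,0.693],[0,0,0.693],[0,0,0.693],[0,0,0.693]],"gripper":[1,1,1,1,1,1,1,1]}'
python3 - <<'E'
from h import *
i,e,m,o=wrist();st();cv2.imwrite("pics/w2.png",i["color"]);np.savez("pics/w2.npz",K=i["camera_matrix"],e=e,m=m)
go((.002,0,.024),-1.5708)
E
```

```text
time: 6.48
ee_pos: [0.5222, -0.0216, 0.205]
tcp_rot: [-3.141, -0.025, -0.001]
ft_force: [0.4, -0.9, -0.2]
grip_width: 0.0855
grip_force: 0.0
t 6.53 jig [  2.   -0.9 204.9] head -1.564 tilt [0.001 0.   ] q [-0.12  0.14  1.9   0.    1.1   1.43] F [-0.6  0.4  0.5] w 0.0852 g 0.0
dpos [-1.000e-01 -8.000e-01  1.809e+02]
drot [-0.    -0.001  0.007]
```

View pics/w2.png

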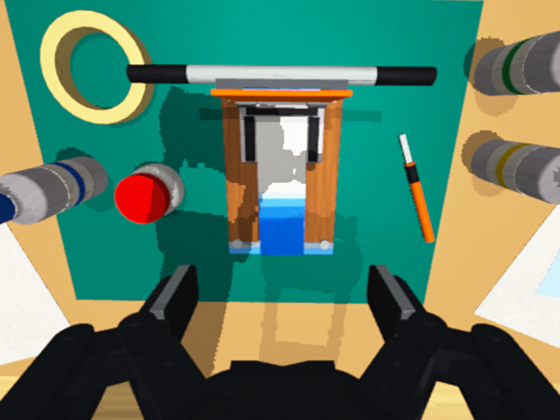

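Mask is up and past upright. The panel lies between the rails, front corners at (260,254), (304,254), rails' inner edges around (256,140), (309,140).

Run:
```python
from h import *
d=np.load("pics/w2.npz");i={"camera_matrix":d["K"]}
def J(uv,z):
    p=ray(i,uv,z,d["e"],d["m"])-O;c,s=np.cos(YAW),np.sin(YAW);return (np.c_[c*p[:,0]+s*p[:,1],-s*p[:,0]+c*p[:,1],p[:,2]]*1e3).round(1)
print("board F",J([(228,254),(334,254)],.012),"panel F",J([(260,254),(304,254)],.043),"panel 190",J([(260,195),(304,195)],.046),"rails",J([(256,140),(309,140)],.0465))
```

```text
board F [[-91.8  66.5  12. ]
 [-90.9 -67.3  12. ]] panel F [[-75.4  23.7  43. ]
 [-75.1 -26.7  43. ]] panel 190 [[ -4.3  22.2  46. ]
 [ -4.  -24.4  46. ]] rails [[ 52.8  25.2  46.5]
 [ 53.2 -27.6  46.5]]
```

```bash
sed -i 's/-.0208,0/-.0216,0/' h.py; python3 -m handwheel '{"delta_pos":[[0,0,40],[0,0,80],[0,0,120],[0,0,150],[0,0,170],[0,0,184],[0,0,184],[0,0,184],[0,0,184],[0,0,184],[0,0,184],[0,0,184]],"delta_rot":[[0,0,0.007],[0,0,0.007],[0,0,0.007],[0,0,0.007],[0,0,0.007],[0,0,0.007],[0,0,0.007],[0,0,0.007],[0,0,0.007],[0,0,0.007],[0,0,0.007],[0,0,0.007]],"gripper":[1,1,1,1,1,1,1,-1,-1,-1,-1,-1]}'
python3 - <<'E'
from h import *
st()
E
```

```text
time: 7.53
ee_pos: [0.524, -0.0221, 0.0228]
tcp_rot: [3.141, 0.011, 0.007]
ft_force: [0.2, 0.4, 5.3]
grip_width: 0.0488
grip_force: 62.2
t 7.53 jig [ 3.8 -0.6 22.8] head -1.573 tilt [ 0.004 -0.001] q [-0.13  0.42  1.99 -0.    0.73  1.44] F [0.2 0.4 5.3] w 0.0488 g 62.2
```

```bash
python3 -m handwheel '{"delta_pos":[[0,0,-5],[-4,0,-15],[-10,0,-40],[-15,0,-80],[-20,0,-120],[-20,0,-150],[-20,0,-170],[-20,0,-180],[-20,0,-180],[-20,0,-180],[-20,0,-180],[-20,0,-180]],"delta_rot":[[0,0,0],[0,0,0],[0,0,0],[0,0,0],[0,0,0],[0,0,-0.12],[0,0,-0.24],[0,0,-0.36],[0,0,-0.48],[0,0,-0.6],[0,0,-0.72],[0,0,-0.72]],"gripper":[-1,-1,-1,-1,-1,-1,-1,-1,-1,-1,-1,-1]}'
python3 -m handwheel '{"delta_pos":[[0,0,0],[0,0,0],[0,0,0],[0,0,0],[0,0,0],[0,0,0],[0,0,0],[0,0,0],[0,0,0],[0,0,0],[0,0,0],[0,0,0]],"delta_rot":[[0,0,-0.12],[0,0,-0.24],[0,0,-0.36],[0,0,-0.48],[0,0,-0.6],[0,0,-0.72],[0,0,-0.84],[0,0,-0.96],[0,0,-1.08],[0,0,-1.2],[0,0,-1.2],[0,0,-1.2]],"gripper":[-1,-1,-1,-1,-1,-1,-1,-1,-1,-1,-1,-1]}' | tail -2
python3 - <<'E'
from h import *
st();go((-.012,0,.12),1.5708)
E
```

```text
time: 8.53
ee_pos: [0.5012, -0.022, 0.2013]
tcp_rot: [-2.935, -1.12, 0.0]
ft_force: [-0.7, -0.6, -1.7]
grip_width: 0.0483
grip_force: 62.1
grip_width: 0.0484
grip_force: 62.1
t 9.53 jig [-1.870e+01 -2.000e-01  2.009e+02] head 0.342 tilt [-0.  0.] q [-0.13  0.1   1.95  0.    1.09 -0.48] F [-0.4  0.2 -1. ] w 0.0484 g 62.1
dpos [-2.1  6.4 80.9]
drot [-0.    -0.    -1.229]
```

```bash
python3 -m handwheel '{"delta_pos":[[0,0,0],[0,0,0],[0,0,0],[0,0,0],[0,0,0],[0,0,0],[-2,6.5,20],[-2,6.5,40],[-2,6.5,60],[-2,6.5,80],[-2,6.5,80],[-2,6.5,80]],"delta_rot":[[0,0,-0.12],[0,0,-0.24],[0,0,-0.36],[0,0,-0.48],[0,0,-0.6],[0,0,-0.72],[0,0,-0.84],[0,0,-0.96],[0,0,-1.08],[0,0,-1.229],[0,0,-1.229],[0,0,-1.229]],"gripper":[-1,-1,-1,-1,-1,-1,-1,-1,-1,-1,-1,-1]}' | tail -2
python3 - <<'E'
from h import *
from plant import cams
st()
i=cams.get_image("top");np.savez("pics/top1.npz",**i);st()
cv2.imwrite("pics/c1.png",cv2.resize(i["color"][165:295,260:440],None,fx=4.4,fy=4.4,interpolation=2))
i,e,m,o=wrist();cv2.imwrite("pics/w3.png",i["color"]);np.savez("pics/w3.npz",K=i["camera_matrix"],e=e,m=m)
E
```

```text
grip_width: 0.0484
grip_force: 62.1
t 10.53 jig [-12.8   0.3 119.8] head 1.572 tilt [-0.003  0.   ] q [-0.13  0.23  1.99 -0.    0.93 -1.71] F [ 0.4  0.  -0.9] w 0.0484 g 62.1
t 10.58 jig [-1.130e+01  1.000e-01  1.212e+02] head 1.571 tilt [-0.  0.] q [-0.13  0.23  1.99  0.    0.93 -1.71] F [ 0.2 -0.2 -0.3] w 0.0487 g 62.1
```

View pics/w3.png

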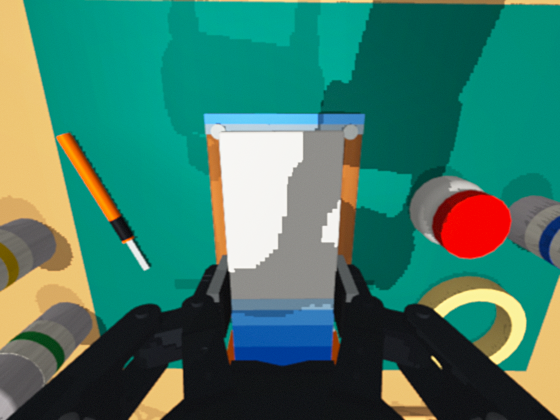

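The panel hangs reversed and square, with its bare end's corners at (217,131), (343,131).

Run:
```python
from h import *
d=np.load("pics/w3.npz");i={"camera_matrix":d["K"]}
def J(uv,z):
    p=ray(i,uv,z,d["e"],d["m"])-O;c,s=np.cos(YAW),np.sin(YAW);return (np.c_[c*p[:,0]+s*p[:,1],-s*p[:,0]+c*p[:,1],p[:,2]]*1e3).round(1)
print("panel F",J([(217,131),(343,131)],.1442),"sides near",J([(231,305),(336,305)],.1442),"board",J([(204,113),(365,113)],.012))
st();go((-.012,0,.024),1.5708)
```

```text
panel F [[-85.8 -25.7 144.2]
 [-85.8  23.6 144.2]] sides near [[ -5.  -24.7 144.2]
 [ -5.   25.6 144.2]] board [[-90.7 -63.6  12. ]
 [-90.7  66.8  12. ]]
t 10.63 jig [-1.05e+01 -1.00e-01  1.22e+02] head 1.572 tilt [ 0.002 -0.   ] q [-0.13  0.23  1.99 -0.    0.93 -1.71] F [-0.   0.1  1. ] w 0.0488 g 62.1
dpos [ 1.7  0.1 98. ]
drot [-0.     0.002  0.001]
```

```bash
sed -i 's/-.0216,0/-.0206,0/' h.py; python3 -m handwheel '{"delta_pos":[[-3,1,20],[-6,1,40],[-6,1,60],[-6,1,75],[-6,1,85],[-6,1,90],[-6,1,93],[-6,1,95],[-6,1,97],[-6,1,98],[-6,1,98]],"delta_rot":[[0,0,0],[0,0,0],[0,0,0],[0,0,0],[0,0,0],[0,0,0],[0,0,0],[0,0,0],[0,0,0],[0,0,0],[0,0,0]],"gripper":[-1,-1,-1,-1,-1,-1,-1,-1,-1,-1,-1]}'
python3 - <<'E'
from h import *
i,e,m,o=wrist();st();cv2.imwrite("pics/w4.png",i["color"])
E
```

```text
time: 11.55
ee_pos: [0.5152, -0.0206, 0.0232]
tcp_rot: [-0.022, 3.141, -0.0]
ft_force: [0.1, 1.5, -1.2]
grip_width: 0.0489
grip_force: 62.2
t 11.6 jig [-5.1  0.1 23.2] head 1.576 tilt [ 0.001 -0.   ] q [-0.12  0.4   2.01 -0.    0.73 -1.71] F [ 0.8  0.6 -1.2] w 0.0483 g 62.2
```

```bash
python3 -m handwheel '{"delta_pos":[[-1.5,0,0],[-3,0,0],[-4.5,0,0],[-6,0,0],[-6,0,0]],"delta_rot":[[0,0,0],[0,0,0],[0,0,0],[0,0,0],[0,0,0]],"gripper":[-1,-1,-1,-1,-1]}' | grep -v rot
python3 - <<'E'
from h import *
st()
E
python3 -m handwheel '{"delta_pos":[[-1,0,0],[-2,0,0],[-2,0,0]],"delta_rot":[[0,0,0],[0,0,0],[0,0,0]],"gripper":[-1,-1,-1]}' | grep force
python3 - <<'E'
from h import *
st()
E
```

```text
time: 12.02
ee_pos: [0.5211, -0.0204, 0.0229]
ft_force: [-0.4, -1.8, 0.4]
grip_width: 0.0482
grip_force: 62.2
t 12.02 jig [ 0.9  0.1 22.9] head 1.576 tilt [0. 0.] q [-0.12  0.41  1.99  0.    0.73 -1.71] F [-0.4 -1.8  0.4] w 0.0482 g 62.2
ft_force: [-4.9, -0.9, 5.6]
grip_force: 62.7
t 12.27 jig [ 0.9  0.2 22.8] head 1.576 tilt [-0.004  0.   ] q [-0.12  0.42  1.99 -0.    0.74 -1.71] F [-4.9 -0.9  5.6] w 0.0482 g 62.7
```

```bash
python3 -m handwheel '{"delta_pos":[[-1,0,0],[-1,0,0]],"delta_rot":[[0,0,0],[0,0,0]],"gripper":[-1,-1]}' | grep force
python3 - <<'E'
from h import *
st()
E
python3 -m handwheel '{"delta_pos":[[0,0,0],[0,0,0],[0,0,0],[0,0,0],[0,0,0],[0,0,-10],[0,0,-40],[0,0,-80],[0,0,-120],[0,0,-160],[0,0,-180],[0,0,-180]],"delta_rot":[[0,0,0],[0,0,0],[0,0,0],[0,0,0],[0,0,0],[0,0,0],[0,0,0],[0,0,0],[0,0,0],[0,0,0],[0,0,0],[0,0,0]],"gripper":[1,1,1,1,1,1,1,1,1,1,1,1]}' | grep force
python3 - <<'E'
from h import *
i,e,m,o=wrist();st();cv2.imwrite("pics/w5.png",i["color"]);np.savez("pics/w5.npz",K=i["camera_matrix"],e=e,m=m)
E
```

```text
ft_force: [-6.6, -0.1, 7.6]
grip_force: 62.9
t 12.43 jig [ 0.9  0.2 22.8] head 1.576 tilt [-0.006  0.   ] q [-0.12  0.42  1.99 -0.    0.74 -1.71] F [-6.6 -0.1  7.6] w 0.0481 g 62.9
ft_force: [0.5, 0.2, 0.8]
grip_force: 0.0
t 13.48 jig [ 6.300e+00 -2.000e-01  2.071e+02] head 1.576 tilt [ 0.009 -0.001] q [-0.12  0.14  1.89 -0.    1.1  -1.71] F [ 0.1 -0.1 -0.4] w 0.0853 g 0.0
```

View pics/w5.png

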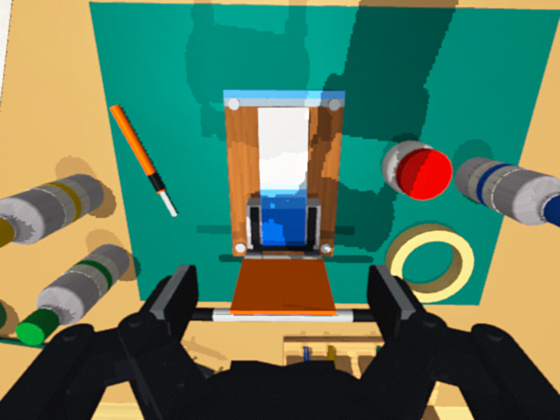

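The panel lies reversed between the rails, blue end at row ~247 against the stop, bare corners at (259,107), (309,107). The mask is still up at (285,285). I check the numbers.

Run:
```python
from h import *
d=np.load("pics/w5.npz");i={"camera_matrix":d["K"]}
def J(uv,z):
    p=ray(i,uv,z,d["e"],d["m"])-O;c,s=np.cos(YAW),np.sin(YAW);return (np.c_[c*p[:,0]+s*p[:,1],-s*p[:,0]+c*p[:,1],p[:,2]]*1e3).round(1)
print("panel F",J([(259,107),(309,107)],.046),"rear",J([(260,246),(309,246)],.046),"board F",J([(224,91),(345,91)],.012),"rails",J([(258,230),(311,230)],.0465))
im=cv2.imread("pics/w5.png");h=cv2.cvtColor(im,cv2.COLOR_BGR2HSV)
print(h[236:258,284].tolist())
print(h[100:115,284].tolist())
go((.112,-.080,.3),0)
```

```text
panel F [[-73.5 -24.1  46. ]
 [-73.8  24.8  46. ]] rear [[ 77.4 -26.1  46. ]
 [ 77.1  30.1  46. ]] board F [[-89.2 -63.8  12. ]
 [-89.8  65.5  12. ]] rails [[ 57.3 -27.9  46.5]
 [ 56.9  31.6  46.5]]
[[108, 255, 161], [107, 255, 205], [107, 255, 220], [107, 255, 222], [107, 255, 215], [108, 255, 195], [108, 255, 203], [108, 255, 211], [108, 255, 203], [109, 255, 133], [113, 148, 55], [150, 21, 24], [120, 26, 29], [105, 26, 20], [4, 52, 39], [11, 123, 93], [12, 173, 118], [14, 197, 118], [12, 137, 112], [18, 11, 115], [90, 14, 150], [66, 8, 170]]
[[101, 39, 214], [101, 41, 214], [101, 40, 215], [102, 43, 215], [102, 46, 218], [103, 39, 204], [11, 33, 155], [15, 46, 192], [23, 4, 241], [15, 2, 245], [30, 3, 243], [23, 4, 243], [23, 4, 243], [23, 4, 243], [23, 4, 243]]
dpos [-106.1  -80.5  -91.9]
drot [0.006 0.008 1.576]
```

```bash
python3 -m handwheel '{"delta_pos":[[-20,-20,0],[-50,-40,0],[-99,-78,0],[-99,-78,0],[-99,-78,0],[-99,-78,0],[-99,-78,0],[-99,-78,0],[-99,-78,0],[-99,-78,0],[-99,-78,0],[-99,-78,0]],"delta_rot":[[0,0,0.12],[0,0,0.24],[0,0,0.36],[0,0,0.48],[0,0,0.6],[0,0,0.72],[0,0,0.84],[0,0,0.96],[0,0,1.08],[0,0,1.2],[0,0,1.3],[0,0,1.4]],"gripper":[0.3,0.3,0.3,0.3,0.3,0.3,0.3,0.3,0.3,0.3,0.3,0.3]}' | grep time
python3 - <<'E'
from h import *
st();go((.105,-.079,.116),0)
E
```

```text
time: 14.48
t 14.48 jig [101.4 -77.  200.2] head 0.171 tilt [-0.004  0.001] q [-0.22  0.35  1.65  0.    1.15 -0.4 ] F [ 0.3  0.5 -0.1] w 0.0555 g 0.0
dpos [-2.8  3.6 84.2]
drot [-0.004 -0.001  0.171]
```

```bash
python3 -m handwheel '{"delta_pos":[[-2.5,3.5,0],[-2.5,3.5,20],[-2.5,3.5,50],[-2.5,3.5,75],[-2.5,3.5,84],[-2.5,3.5,84],[-2.5,3.5,84],[-2.5,3.5,84],[-2.5,3.5,84],[-2.5,3.5,84],[-2.5,3.5,84]],"delta_rot":[[0,0,0.1],[0,0,0.17],[0,0,0.17],[0,0,0.17],[0,0,0.17],[0,0,0.17],[0,0,0.17],[0,0,0.17],[0,0,0.17],[0,0,0.17],[0,0,0.17]],"gripper":[0.3,0.3,0.3,0.3,0.3,0.3,-1,-1,-1,-1,-1]}' | grep time
python3 - <<'E'
from h import *
st()
E
```

```text
time: 15.4
t 15.4 jig [108.  -79.6 120.8] head 0.006 tilt [ 0.003 -0.001] q [-0.22  0.45  1.69 -0.    1.01 -0.24] F [-1.1 -0.   3.8] w 0.009 g 58.6
```

```bash
python3 -m handwheel '{"delta_pos":[[0,-5,-1],[0,-10.5,-1.5],[0,-16.5,-1.5],[0,-22.5,-1.5],[0,-28.5,-0.5],[0,-34.5,0.7],[0,-40,2.5],[0,-46,4.5],[0,-51.5,7],[0,-57,10],[0,-62,13.5],[0,-67,17]],"delta_rot":[[0,0,0],[0,0,0],[0,0,0],[0,0,0],[0,0,0],[0,0,0],[0,0,0],[0,0,0],[0,0,0],[0,0,0],[0,0,0],[0,0,0]],"gripper":[-1,-1,-1,-1,-1,-1,-1,-1,-1,-1,-1,-1]}' | grep time
python3 - <<'E'
from h import *
st()
E
```

```text
time: 16.4
t 16.4 jig [ 41.8 -79.4 103.6] head 0.006 tilt [ 0.006 -0.   ] q [-0.25  0.36  1.86  0.    0.92 -0.27] F [4.  2.  5.8] w 0.0086 g 62.8
```

```bash
python3 -m handwheel '{"delta_pos":[[0,-4.5,4],[0,-9,8.5],[0,-13,13],[0,-16.5,18],[0,-19.5,23],[0,-22,28.5],[0,-24.5,34],[0,-26.5,40],[0,-28,46],[0,-29,52],[0,-29,55],[0,-29,55]],"delta_rot":[[0,0,0],[0,0,0],[0,0,0],[0,0,0],[0,0,0],[0,0,0],[0,0,0],[0,0,0],[0,0,0],[0,0,0],[0,0,0],[0,0,0]],"gripper":[-1,-1,-1,-1,-1,-1,-1,-1,-1,-1,-1,-1]}' | grep time
python3 - <<'E'
from h import *
st()
E
```

```text
time: 17.4
t 17.4 jig [ 12.7 -80.9  52.4] head 0.008 tilt [ 0.001 -0.002] q [-0.27  0.39  1.94 -0.    0.81 -0.28] F [-5.4  1.8 37.1] w 0.0089 g 65.1
```

```bash
python3 -m handwheel '{"delta_pos":[[0,0,-2],[0,0,-2],[0,0,-2],[0,0,-2],[0,0,-2],[0,0,-30],[0,0,-70],[0,0,-110],[0,0,-150],[0,0,-150]],"delta_rot":[[0,0,0],[0,0,0],[0,0,0],[0,0,0],[0,0,0],[0,0,0],[0,0,0],[0,0,0],[0,0,0],[0,0,0]],"gripper":[-1,0.3,0.3,0.3,0.3,0.3,0.3,0.3,0.3,0.3]}' | grep time
python3 - <<'E'
from h import *
from plant import cams
st();i,e,m,o=wrist();cv2.imwrite("pics/w6.png",i["color"]);np.savez("pics/w6.npz",K=i["camera_matrix"],e=e,m=m)
i=cams.get_image("scene");cv2.imwrite("pics/s6.png",cv2.resize(i["color"][120:240,200:350],None,fx=5,fy=5,interpolation=2))
E
```

```text
time: 18.23
t 18.23 jig [ 15.6 -81.3 204.4] head 0.006 tilt [ 0.012 -0.004] q [-0.27  0.18  1.85 -0.    1.1  -0.28] F [ 1.4 -0.2  0.5] w 0.0552 g 0.0
```

View pics/w6.png

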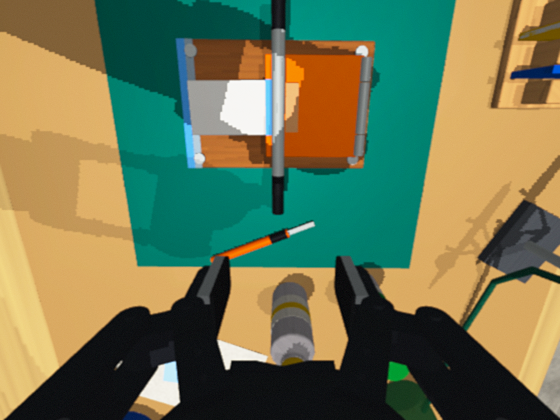

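The mask appears down and the panel's white end out, (190–272, 80–135). I press the bar once with shut fingers to make sure the mask is right down.

```bash
python3 -m handwheel '{"delta_pos":[[0,0,40],[0,0,80],[0,0,110],[0,0,122],[0,0,122],[0,0,122]],"delta_rot":[[0,0,0],[0,0,0],[0,0,0],[0,0,0],[0,0,0],[0,0,0]],"gripper":[-1,-1,-1,-1,-1,-1]}' | grep time
python3 - <<'E'
from h import *
st()
E
```

```text
time: 18.83
t 18.83 jig [  9.7 -79.5  73.5] head 0.006 tilt [-0.004  0.001] q [-0.27  0.36  1.94 -0.    0.85 -0.28] F [-0.1  0.7 -0.3] w -0.0001 g 0.0
```

```bash
python3 -m handwheel '{"delta_pos":[[0,2,2],[0,2,4],[0,2,6],[0,2,8],[0,2,9],[0,2,9]],"delta_rot":[[0,0,0],[0,0,0],[0,0,0],[0,0,0],[0,0,0],[0,0,0]],"gripper":[-1,-1,-1,-1,-1,-1]}' | grep force
python3 - <<'E'
from h import *
st()
E
```

```text
ft_force: [-1.6, -0.0, 3.1]
grip_force: 1.6
t 19.33 jig [ 13.3 -79.9  66.8] head 0.006 tilt [ 0.001 -0.   ] q [-0.27  0.37  1.93 -0.    0.84 -0.28] F [-1.6 -0.   3.1] w -0.0002 g 1.6
```

Contact came at 66.8 mm, where the bar's top should be with the mask fully down (67). One more firm push, then retreat.

```bash
python3 -m handwheel '{"delta_pos":[[0,0,2],[0,0,2],[0,0,2]],"delta_rot":[[0,0,0],[0,0,0],[0,0,0]],"gripper":[-1,-1,-1]}' | grep -E "force|pos"
python3 -m handwheel '{"delta_pos":[[0,0,-30],[0,0,-70],[0,0,-110],[0,0,-140],[0,0,-140],[0,0,-140]],"delta_rot":[[0,0,0],[0,0,0],[0,0,0],[0,0,0],[0,0,0],[0,0,0]],"gripper":[-1,-1,-1,-1,-1,-1]}' | grep -E "force|pos"
python3 -c "
from plant import job_done
print(job_done())"
```

```text
ee_pos: [0.5343, -0.1004, 0.0664]
ft_force: [-4.2, 1.5, 13.9]
grip_force: 7.2
ee_pos: [0.5356, -0.1007, 0.2067]
ft_force: [-0.3, -0.3, -0.2]
grip_force: 0.0
the job is handed in; nothing more can be done
None
```

The panel is turned end for end with its bare white end out and its blue end home against the stop, the mask is closed right down, and the job is handed in at about 20 s; no verdict came back.

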